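# Steep by the timer, then hold the infuser draining over a cup

## Robot

A 6-joint arm with a two-finger parallel gripper is mounted at the origin on a cart in front of the work surface, level with it; the furniture and walls round the work are solid. World frame = base frame: x ahead of the robot, y to its left, z up, the work surface at z = 0. Lengths are in m, angles in rad, forces in N, time in s.
With the tool pointing down it reaches from about 0.275 to 0.975 m from the base axis. Payload 8.4 kg.
Tool frame: the origin (TCP) lies at the very end of the fingers, on their centre line; the grasp point (between the pads) lies 19 mm behind it; z points along the fingers, y is the line along which they close (so a half turn about z gives the same grasp; the last joint's range is limited). The gripper opens to 92 mm and grips with 3 to 60 N. Pads are 20 mm wide; open, the fingers measure 128 mm over their backs; the gripper's body (75 mm by 189 mm) begins 69 mm behind the grasp point.
Start: joints at [1.307, 0.353, 1.633, -0, 1.155, -0.002], TCP at [0.162, 0.604, 0.215] pointing down, gripper open.
Joint ranges: [-2.63, 2.63], [-0.92, 2.1], [0.06, 2.66], [-1.3, 4.44], [0, 2.69], [-3.02, 3.02]. Speed limits (rad/s): [2.22, 2.22, 2.79, 3.14, 3.14, 3.14].

## Interface

Orientations are given as a 3x3 rotation matrix whose columns are the frame's x, y, z axes.
In Python, from cell import arm, cams, job gives the robot as it stands.
- The arm moves only by the tool drive_tool, never from a script. Its argument "plan" is a list of rows, each an object with "slide": the shift along the tool's x, y, z in cm, a list of three; "roll": the turn about the tool's z in degrees. A call has 1 to 5 rows; each row is the pose to reach, as a shift and turn from the pose commanded when the call began, along the tool's axes at that moment; what a row does not reach only later rows make up. A row lasts 1/10 s, in which the tool goes at most 50 mm and 8.59 degrees, less where a joint would pass 70% of its speed; a pose out of reach is approached as far as the arm can. A call with a gripper value outside its range is refused whole. "jaw" is the finger opening in cm, from 0 to 9.19, set as the call begins (left out, the last holds). The fingers move at their own pace and stop on an object; "squeeze" is the grip in N (left out, the last holds). Time passes only in rows, so rows that repeat a pose let the fingers close. It gives the time, the measured TCP pose, the force, the opening and the grip force at its end, in the units of the state.
- arm.read_state(): the state, without advancing time (a new reading comes with each control period).
- cams.capture(name): name is "scene" or "top"; returns the picture (384x512x3 uint8, red, green, blue); there is no depth.
- cams.camera_info(name): a dict with "K" (3x3 intrinsics, pixels), "position" and "orientation" of the camera in the world. Camera axes: x right, y down, z forward; pixel columns grow to the right and rows downward; lengths in m; the calibration is good to about 2 mm. A picture is of the moment at which its call begins. camera_info takes no time and is no camera call.
- job.close_job(): hands the job in; it is judged then, once.
The state is a dict: "time_s": time; "q": joint angles; "qd": joint speeds; "effort": joint torques, N m; "tcp_pos": TCP position; "tcp_rot": TCP orientation; "contact_force": force on the tool from outside, world axes, zero at the start; "torque": the same for the moment, N m; "width": finger opening in m; "gripper_force": force on a finger pad.
Only numpy, scipy, OpenCV 4.12 (cv2) and the standard library are available. Lean on these libraries where they do the work, as an engineer would, in place of code of your own. Each camera call takes 0.05 s, during which the arm holds its last target. There are 200 camera calls.

## Task

Time the tea: twist the black knob of the white timer clockwise all the way to its stop, let go of it straight away, and leave the infuser sitting in the flowered mug until the knob has run fully back to zero by itself. Then lift the infuser out by its red handle, carry it upright over the things on the worktop without disturbing them, and bring it over the white espresso cup. Finish while still holding it there, level, still and centred, about two centimetres above the cup's rim and not touching it, so that it can drain into the cup.

Things in the scene. Friction and masses are not known exactly. Their poses are not given: they have to be found in the camera images.
- timer_knob (a joint): rotation of the timer's knob about its vertical axis, rad: 0 at rest (zero mark), grows as it is turned clockwise seen from above, hard stop at 1.3. A spring (0.01 to 0.04 N m) takes it back to 0, slowed by a damper: about 6.5 s from the stop, untouched. Turning it at 0.7 rad/s needs about 0.1 N m
- timer: steep timer, fixed to the worktop: round white housing, diameter 76, 29 high, origin at the centre of its underside. Black knob on top: disc of diameter 55, upper side 39 above the worktop, with an upright grip bar 46 long, 14 thick, from 39 to 69 above the worktop; at joint value 0 the bar lies along the timer's x axis, its white pointer line towards -x
- knob_grip (a point): point on the knob's axis inside the grip bar, 64 mm above the worktop; turns with the knob: its x axis lies along the bar (46 long), y across it (14 thick), so fingers close along y
- infuser: lidded steel tea infuser, about 110 g, loose. Origin: centre of the basket's underside, z up. Dark mesh basket 66 deep, diameter 38 at the foot, 47 at the top; steel flange of diameter 92 from 66 to 69 above the origin, resting on the mug's rim; lid up to 77; bail handle with a red sleeve, a bar along x 48 long, 12 thick (y), 14 high, centred 115 above the origin; top at 122
- infuser_handle (a point): centre of the infuser's red handle sleeve; x along the bar (48 long), y across it (12 thick), so fingers close along y. The wire legs of the handle stand at x = -41 and +41
- mug: yellow and blue flowered mug, 108 high, outer diameter 82, loose, 300 g, with a handle towards its own -y; origin on its underside, not on the axis of the bowl (which is 17 towards its +y)
- mug_rim (a point): centre of the mug's mouth, level with its rim, 108 above the worktop; inner diameter about 58; the infuser's origin hangs 66 below this point
- cup: small white espresso cup, 50 high, outer diameter 64 at the rim, loose, with a handle towards its own -y; origin on its underside, not on the axis of the bowl (which is 14 towards its +y)
- cup_rim (a point): centre of the espresso cup's mouth, level with its rim, 50 above the worktop; mouth about 56 wide; z up
- glass: turquoise tumbler standing upside down, diameter 88, 142 high, loose bystander; origin centre of underside
- honey: honey jar with silver lid, diameter 72, 112 high, loose bystander; origin centre of underside
- tea_carton: dark tea carton lying on its side, 64 (x) by 142 (y) by 75 high, stays put; origin centre of underside
- lemon: yellow lemon, 78 by 55 by 56 high, loose bystander; origin at its underside
Things that resemble listed ones, but are neither listed nor needed, are in the scene too. What is shaped like the cup but blue or purple is not meant.

How it is judged:
On the way, in this order (a step that is already met when the one before it is completed fails the run):
1. the knob is turned clockwise to its stop by the fingers, the infuser still sitting in the mug (value of joint timer_knob above 1.2 rad and contact force between the fingers and timer above 0.3 N and z of infuser in the frame of mug_rim below -0.05 m), for 0.1 s.
2. the knob is let go near its stop and runs back by itself (value of joint timer_knob above 0.5 rad and contact force between each of the arm, the fingers and timer below 0.05 N and z of infuser in the frame of mug_rim below -0.05 m), for 0.2 s.
3. the knob has run back to zero, untouched, with the infuser still sitting in the mug (value of joint timer_knob below 0.06 rad and contact force between the fingers and timer below 0.05 N and z of infuser in the frame of mug_rim below -0.05 m), for 0.1 s.
4. the infuser is lifted clear of the mug (z of infuser in the frame of mug_rim above 0.005 m), for 0.1 s.
At the end, for the whole second after the job is handed in: Fingers hold the infuser still, within 0.12 rad of upright, its foot centred within 9 mm on the espresso cup's mouth and 7 to 35 mm above the rim, touching neither cup nor mug; both stand upright on the worktop, the fingers are off the cup, the knob is under 0.06 rad (horizontal distance between infuser and cup_rim below 0.009 m and z of infuser in the frame of cup_rim between 0.007 and 0.035 m and angle between infuser's own z axis and vertical below 0.12 rad and contact force between infuser and cup below 0.02 N and contact force between infuser and mug below 0.02 N and contact force between infuser and the fingers above 1 N and contact force between cup and the fingers below 0.02 N and linear speed of infuser below 0.015 m/s and value of joint timer_knob below 0.06 rad and angle between each of cup, mug's own z axis and vertical below 0.08 rad and height (world z) of each of cup, mug below 0.006 m); the arm keeps its last pose, push and grip.
It fails at once if the glass or the honey jar is pushed more than 3 cm or tipped (distance of any of glass, honey from where it was at the start of the episode above 0.03 m or angle between any of glass, honey's own z axis and vertical above 0.3 rad).
It fails at once if the lemon is knocked away by more than 4 cm (distance of lemon from where it was at the start of the episode above 0.04 m).
It fails at once if the espresso cup is pushed more than 3 cm or tipped (distance of cup from where it was at the start of the episode above 0.03 m or angle between cup's own z axis and vertical above 0.3 rad).
It fails at once if the mug is pushed more than 4 cm, lifted or tipped (distance of mug from where it was at the start of the episode above 0.04 m or angle between mug's own z axis and vertical above 0.3 rad).
It fails at once if the infuser is tipped by more than 0.5 rad (angle between infuser's own z axis and vertical above 0.5 rad).
It also fails if it takes over 61 s, if anything falls off the work surface, if the arm or the gripper's body presses on something with over 40 N, if the wrist force passes 120 N, or if a joint passes its speed limit or range.

## Working session

There is one attempt and no reset: what is moved stays moved. The work goes in short steps, Python scripts to look and compute and a tool call to move; the robot and the scene stay as the last step left them, time stands still between calls to the robot, and variables do not carry over. Pictures are saved under pics/ and viewed, at most 10 in all, crops included, and the job is handed in when it is done.

Besides the shell and the picture viewer there is one more tool, called by a JSON object that holds its "fn" and its "kwargs", one argument or row to a line. drive_tool: Moves the arm, as the interface text tells. Its arguments: {"type":"object","properties":{"plan":{"type":"array"},"jaw":{"type":"number"},"squeeze":{"type":"number"}},"required":["plan"]}

```bash
mkdir -p pics
cat > h.py <<'E'
import numpy as np, cv2
from cell import arm,cams,job
def snap(n,f):
    im=cams.capture(n); cv2.imwrite(f'pics/{f}.png',im[:,:,::-1]); return im
def ray(n,u,v,z):
    c=cams.camera_info(n);K=np.array(c['K']);R=np.array(c['orientation']);p=np.array(c['position'])
    d=R@np.linalg.solve(K,[u,v,1.]); return p+d*(z-p[2])/d[2]
def proj(n,X):
    c=cams.camera_info(n);K=np.array(c['K']);R=np.array(c['orientation']);p=np.array(c['position'])
    x=K@(R.T@(np.array(X)-p)); return x[:2]/x[2]
E
python3 - <<'E'
from h import *
a=snap('scene','s0');b=snap('top','t0')
for n in('scene','top'):
    c=cams.camera_info(n);print(n,np.round(c['K'],1).tolist(),np.round(c['position'],3),np.round(c['orientation'],3).tolist())
im=np.vstack
cv2.imwrite('pics/t0b.png',cv2.resize(b,(768,576),interpolation=2)[:,:,::-1])
cv2.imwrite('pics/s0b.png',cv2.resize(a,(768,576),interpolation=2)[:,:,::-1])
s=arm.read_state();print(s)
E
```

```text
scene [[395.5, 0.0, 249.6], [0.0, 395.5, 188.7], [0.0, 0.0, 1.0]] [ 0.075 -0.484  0.931] [[0.843, -0.391, 0.37], [-0.538, -0.626, 0.564], [0.01, -0.675, -0.738]]
top [[398.8, 0.0, 258.0], [0.0, 398.8, 188.5], [0.0, 0.0, 1.0]] [0.268 0.142 0.99 ] [[-0.078, -0.971, 0.225], [-0.997, 0.077, -0.011], [-0.007, -0.225, -0.974]]
{'time_s': 0.1, 'q': array([ 1.30661105e+00,  3.53591861e-01,  1.63401037e+00,  2.81607940e-05,
        1.15517647e+00, -2.41857965e-03]), 'qd': array([-6.48897845e-04, -1.21751395e-03, -1.18708262e-03,  9.69801158e-05,
       -1.81095342e-03, -2.48245583e-04]), 'effort': array([ 1.44356389e-03, -5.94906950e+01, -3.34931910e+01,  6.98028971e-02,
        1.83068134e-02,  8.96276546e-07]), 'tcp_pos': array([0.16163724, 0.60331203, 0.21395179]), 'tcp_rot': array([[-9.65931336e-01,  2.58798265e-01, -3.34574266e-04],
       [ 2.58798480e-01,  9.65930666e-01, -1.13817304e-03],
       [ 2.86183340e-05, -1.18598432e-03, -9.99999296e-01]]), 'contact_force': array([-0.52581726,  0.1559427 ,  0.70319599]), 'torque': array([-0.00431638, -0.0333573 , -0.03302531]), 'gripper_force': 0.0, 'width': 0.09204340023592666}
```

View pics/t0b.png

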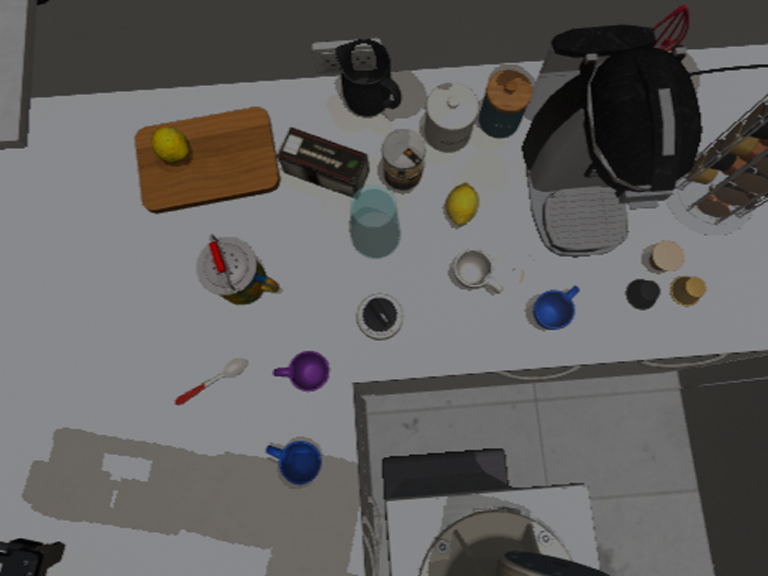

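View pics/s0b.png

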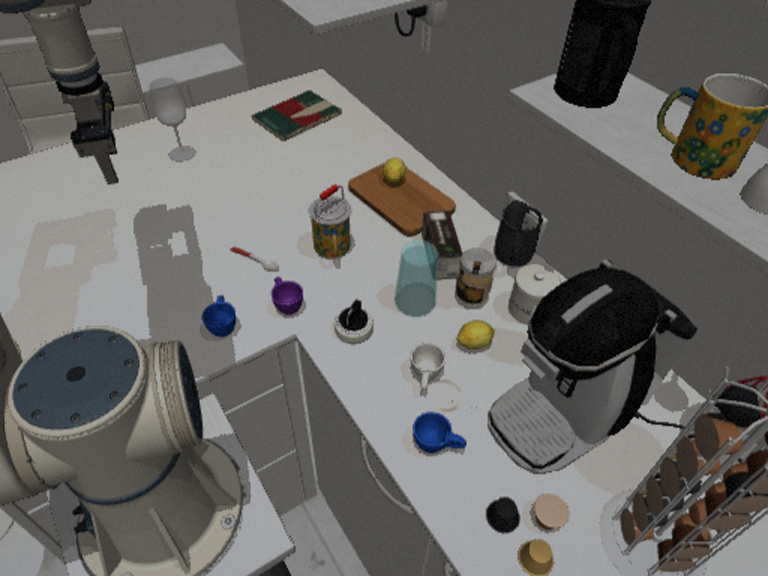

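The top view (768-wide) shows the timer at about (380,317), the infuser's red handle at (217,255), the white cup at (473,267), the glass at (375,222), the honey jar at (404,158) and the lemon at (462,203). I'll enlarge the three targets.

Run:
```python
from h import *
a=cv2.imread('pics/s0.png');b=cv2.imread('pics/t0.png')
def crop(im,u,v):
    c=im[v:v+50,u:u+44]; return cv2.resize(c,(264,300),interpolation=cv2.INTER_CUBIC)
T=[(231,185),(130,152),(292,155)];S=[(214,192),(198,120),(263,220)]
out=np.vstack([np.hstack([crop(b,*p) for p in T]),np.hstack([crop(a,*p) for p in S])])
out=cv2.convertScaleAbs(out,alpha=1.3)
cv2.imwrite('pics/c0.png',out)
```

```text
(no output)
```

View pics/c0.png

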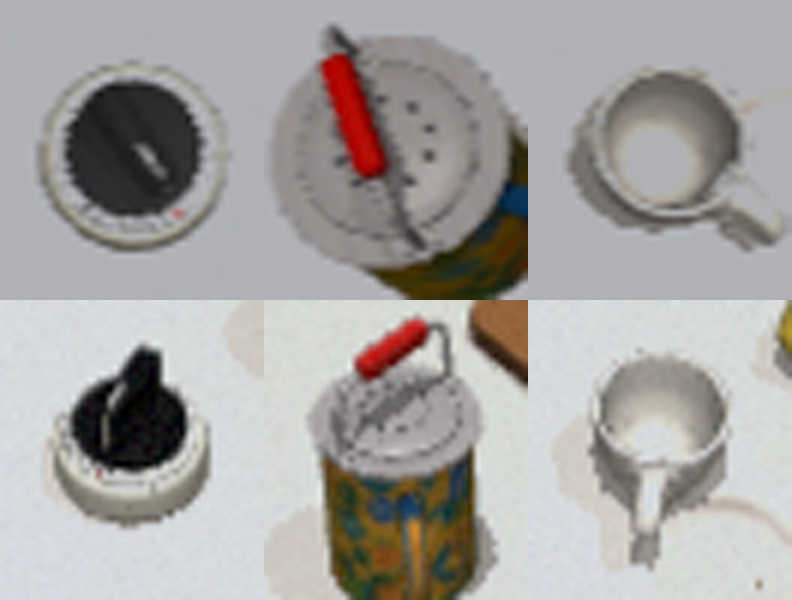

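Row 1 (top crops): knob disc centre (133,148), red sleeve ends (337,58)/(370,172), flange centre (390,152), cup mouth centre (668,141). Row 2 (scene crops): disc (130,422), sleeve (392,348), flange (395,418), cup mouth (660,410).

```bash
cat >> h.py <<'E'
T=[(231,185),(130,152),(292,155)];S=[(214,192),(198,120),(263,220)]
def cr(n,i,x,y,z):
    o=(T if n=='top' else S)[i]; x-=264*i; y-=0 if n=='top' else 300
    return ray(n,o[0]+(x+.5)/6-.5,o[1]+(y+.5)/6-.5,z)[:2]
E
python3 - <<'E'
from h import *
np.set_printoptions(precision=4,suppress=True)
print('knob',cr('top',0,133,148,.039),cr('scene',0,130,422,.039))
print('housing',cr('top',0,134,153,.029))
d=cr('top',0,165,178,.069)-cr('top',0,138,145,.069);print('ptr',np.degrees(np.arctan2(d[1],d[0])))
d=cr('top',0,178,212,.029)-cr('top',0,134,153,.029);print('mark',np.degrees(np.arctan2(d[1],d[0])))
d=cr('scene',0,106,450,.069)-cr('scene',0,124,386,.069);print('ptr s',np.degrees(np.arctan2(d[1],d[0])))
d=cr('scene',0,100,474,.029)-cr('scene',0,132,427,.029);print('mark s',np.degrees(np.arctan2(d[1],d[0])))
print('handle',cr('top',1,354,116,.160),cr('scene',1,392,348,.157))
a,b=cr('top',1,337,58,.164),cr('top',1,370,172,.164);print('sleeve',np.linalg.norm(b-a),np.degrees(np.arctan2(*(b-a)[::-1])))
a,b=cr('scene',1,365,368,.157),cr('scene',1,420,330,.157);print('sleeve s',np.linalg.norm(b-a),np.degrees(np.arctan2(*(b-a)[::-1])))
print('flange',cr('top',1,390,152,.111),cr('scene',1,395,418,.111))
print('cup',cr('top',2,668,141,.05),cr('scene',2,660,410,.05))
def P(u,v,z): return ray('top',u/1.5,v/1.5,z)[:2]
print('glass',P(375,203,.142),'honey',P(404,147,.112),'lemon',P(462,203,.03),'carton',P(290,150,.075),P(350,180,.075))
R=arm.read_state()['tcp_rot'];print('tool x ang',np.degrees(np.arctan2(R[1,0],R[0,0])))
E
```

```text
knob [0.4376 0.1474] [0.4379 0.1436]
housing [0.4373 0.1472]
ptr -145.51326308333563
mark -148.03471986975475
ptr s -133.2796258619486
mark s -149.31953104936966
handle [0.5184 0.3735] [0.5204 0.3737]
sleeve 0.04487071354980432 -165.49394138827319
sleeve s 0.04098203436123894 16.907263541560788
flange [0.5178 0.3738] [0.5194 0.373 ]
cup [ 0.5003 -0.0091] [ 0.4999 -0.0129]
glass [0.5881 0.1403] honey [0.6897 0.0874] lemon [ 0.6185 -0.0072] carton [0.7174 0.2738] [0.6564 0.178 ]
tool x ang 165.00121985990003
```

```bash
cat >> h.py <<'E'
def go(x,y,z,yaw):
    s=arm.read_state();R=s['tcp_rot'];d=R.T@(np.array([x,y,z])-s['tcp_pos'])*100
    cur=np.degrees(np.arctan2(R[1,0],R[0,0]));r=(cur-yaw+180)%360-180
    print('t',round(s['time_s'],2),'tcp',np.round(s['tcp_pos'],4),'yaw',round(cur,2),'slide',np.round(d,2),'roll',round(r,2),'q6',round(s['q'][5],2),'w',round(s['width'],4))
E
python3 -c "
from h import *
go(.438,.146,.215,212)"
```

```text
t 0.1 tcp [0.1616 0.6033 0.214 ] yaw 165.0 slide [-38.53 -37.02  -0.06] roll -47.0 q6 -0.0 w 0.092
```

{"fn": "drive_tool", "kwargs": {
  "plan": [
    {"slide": [-3.5, -3.4, 0], "roll": -4},
    {"slide": [-7, -6.7, 0], "roll": -8},
    {"slide": [-10.5, -10, 0], "roll": -12},
    {"slide": [-14, -13.4, 0], "roll": -16},
    {"slide": [-17.5, -16.8, 0], "roll": -21}
  ],
  "jaw": 4.5,
  "squeeze": 30
}}

```text
time_s: 0.6
tcp_pos: [0.2878, 0.3943, 0.2143]
tcp_rot: [[-0.994, -0.108, -0.0], [-0.108, 0.994, -0.0], [0.0, -0.0, -1.0]]
contact_force: [0.4, -0.1, 0.4]
width: 0.0538
gripper_force: 0.0
```

```bash
python3 -c "
from h import *
go(.438,.146,.215,212)"
```

```text
t 0.6 tcp [0.2878 0.3943 0.2143] yaw -173.8 slide [-12.25 -26.31  -0.06] roll -25.8 q6 -0.74 w 0.0538
```

{"fn": "drive_tool", "kwargs": {
  "plan": [
    {"slide": [-2, -4.4, 0], "roll": -5},
    {"slide": [-4, -8.8, 0], "roll": -10},
    {"slide": [-6, -13.2, 0], "roll": -15},
    {"slide": [-8, -17.6, 0], "roll": -20},
    {"slide": [-10, -21.5, 0], "roll": -25}
  ]
}}

```text
time_s: 1.1
tcp_pos: [0.4096, 0.1906, 0.2146]
tcp_rot: [[-0.855, -0.518, -0.0], [-0.518, 0.855, -0.0], [0.0, -0.0, -1.0]]
contact_force: [0.2, 0.5, 0.9]
width: 0.045
gripper_force: 0.0
```

```bash
python3 -c "
from h import *
go(.438,.146,.12,212)"
```

```text
t 1.1 tcp [0.4096 0.1906 0.2146] yaw -148.8 slide [-0.11 -5.29  9.46] roll -0.8 q6 -1.68 w 0.045
```

{"fn": "drive_tool", "kwargs": {
  "plan": [
    {"slide": [0, -3, 2], "roll": -1},
    {"slide": [-0.1, -5.3, 5], "roll": -1},
    {"slide": [-0.1, -5.3, 9], "roll": -1},
    {"slide": [-0.1, -5.3, 11.5], "roll": -1},
    {"slide": [-0.1, -5.3, 11.5], "roll": -1}
  ]
}}

```text
time_s: 1.6
tcp_pos: [0.4349, 0.1467, 0.0967]
tcp_rot: [[-0.848, -0.529, -0.006], [-0.529, 0.848, -0.002], [0.006, 0.001, -1.0]]
contact_force: [-0.6, 0.2, 0.1]
width: 0.045
gripper_force: 0.0
```

Run:
```python
from h import *
go(.438,.146,.045,212)
a=snap('scene','s1');b=snap('top','t1')
f=lambda im,u,v:cv2.resize(im[v:v+80,u:u+60],(450,600),interpolation=cv2.INTER_CUBIC)[:,:,::-1]
cv2.imwrite('pics/c1.png',cv2.resize(np.hstack([f(b,223,170),f(a,206,170)]),(800,533)))
```

```text
t 1.6 tcp [0.4349 0.1467 0.0967] yaw -148.04 slide [-0.26 -0.23  5.17] roll -0.04 q6 -1.81 w 0.045
```

View pics/c1.png

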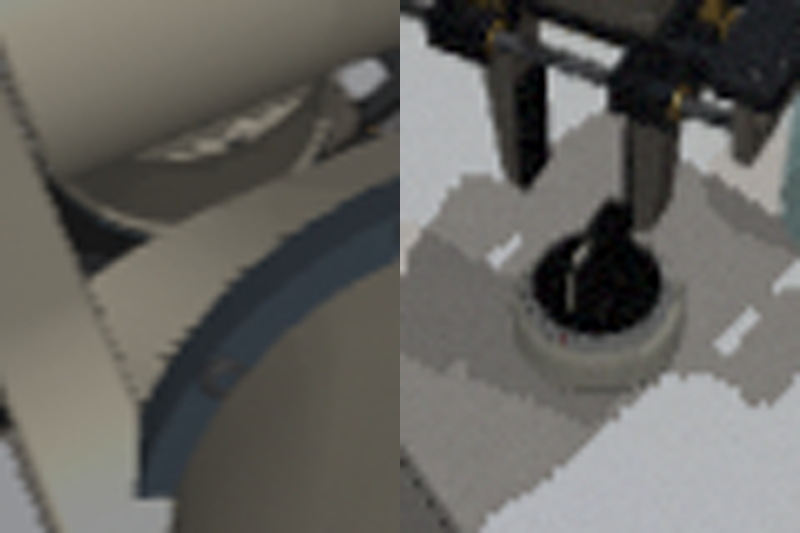

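The scene view shows both fingers straddling above the grip bar, with tips at about (525,187) and (650,228) and the bar at (610,230). The top view is blocked by the arm. I'll settle first, then descend.

{"fn": "drive_tool", "kwargs": {
  "plan": [
    {"slide": [0, 0, 1], "roll": 0},
    {"slide": [0, -0.1, 2.5], "roll": 0},
    {"slide": [0, -0.1, 3.5], "roll": 0},
    {"slide": [0, -0.1, 3.5], "roll": 0}
  ]
}}

```text
time_s: 2.1
tcp_pos: [0.4375, 0.147, 0.0641]
tcp_rot: [[-0.848, -0.53, -0.001], [-0.53, 0.848, -0.0], [0.001, 0.0, -1.0]]
contact_force: [-0.2, 0.4, -0.6]
width: 0.0452
gripper_force: 0.0
```

Run:
```python
from h import *
go(.438,.146,.045,212)
```

```text
t 2.1 tcp [0.4375 0.147  0.0641] yaw -147.98 slide [ 0.01 -0.11  1.91] roll 0.02 q6 -1.81 w 0.0452
```

{"fn": "drive_tool", "kwargs": {
  "plan": [
    {"slide": [0, -0.1, 1], "roll": 0},
    {"slide": [0, -0.1, 1.8], "roll": 0},
    {"slide": [0, -0.1, 1.8], "roll": 0}
  ]
}}

```text
time_s: 2.4
tcp_pos: [0.4379, 0.146, 0.0457]
tcp_rot: [[-0.848, -0.53, -0.001], [-0.53, 0.848, -0.0], [0.001, 0.0, -1.0]]
contact_force: [-0.1, 0.2, 0.5]
width: 0.0448
gripper_force: 0.0
```

{"fn": "drive_tool", "kwargs": {
  "plan": [
    {"slide": [0, 0, 0], "roll": 0},
    {"slide": [0, 0, 0], "roll": 0},
    {"slide": [0, 0, 0], "roll": 0},
    {"slide": [0, 0, 0], "roll": 0}
  ],
  "jaw": 0.5,
  "squeeze": 30
}}

```text
time_s: 2.8
tcp_pos: [0.4386, 0.1462, 0.0468]
tcp_rot: [[-0.848, -0.53, 0.0], [-0.53, 0.848, 0.0], [-0.0, -0.0, -1.0]]
contact_force: [-0.6, 1.1, -0.1]
width: 0.015
gripper_force: 0.0
```

{"fn": "drive_tool", "kwargs": {
  "plan": [
    {"slide": [0, 0, 0], "roll": 0},
    {"slide": [0, 0, 0], "roll": 4},
    {"slide": [0, 0, 0], "roll": 8},
    {"slide": [0, 0, 0], "roll": 12},
    {"slide": [0, 0, 0], "roll": 16}
  ]
}}

```text
time_s: 3.3
tcp_pos: [0.4385, 0.1464, 0.0468]
tcp_rot: [[-0.962, -0.273, 0.0], [-0.273, 0.962, 0.0], [-0.0, 0.0, -1.0]]
contact_force: [-0.6, 2.8, 1.9]
width: 0.0136
gripper_force: 30.0
```

{"fn": "drive_tool", "kwargs": {
  "plan": [
    {"slide": [0, 0, 0], "roll": 4},
    {"slide": [0, 0, 0], "roll": 8},
    {"slide": [0, 0, 0], "roll": 12},
    {"slide": [0, 0, 0], "roll": 16},
    {"slide": [0, 0, 0], "roll": 20}
  ]
}}

```text
time_s: 3.8
tcp_pos: [0.4385, 0.1467, 0.0468]
tcp_rot: [[-0.997, 0.073, 0.0], [0.073, 0.997, 0.001], [-0.0, 0.001, -1.0]]
contact_force: [-0.9, 3.2, 1.9]
width: 0.0136
gripper_force: 30.0
```

Run:
```python
from h import *
go(.438,.146,.045,212-74.5);s=arm.read_state();print(s['torque'],s['contact_force'])
```

```text
t 3.8 tcp [0.4385 0.1467 0.0468] yaw 175.83 slide [ 0.05 -0.07  0.18] roll 38.33 q6 -1.18 w 0.0136
[0.80805567 0.30700164 0.08564148] [-0.8979456   3.21799085  1.90038456]
```

{"fn": "drive_tool", "kwargs": {
  "plan": [
    {"slide": [0, 0, 0], "roll": 4},
    {"slide": [0, 0, 0], "roll": 8},
    {"slide": [0, 0, 0], "roll": 12},
    {"slide": [0, 0, 0], "roll": 16},
    {"slide": [0, 0, 0], "roll": 20}
  ]
}}

```text
time_s: 4.3
tcp_pos: [0.4386, 0.1469, 0.0468]
tcp_rot: [[-0.912, 0.41, 0.0], [0.41, 0.912, 0.001], [0.0, 0.001, -1.0]]
contact_force: [-1.6, 5.9, 0.9]
width: 0.0138
gripper_force: 30.0
```

{"fn": "drive_tool", "kwargs": {
  "plan": [
    {"slide": [0, 0, 0], "roll": 4},
    {"slide": [0, 0, 0], "roll": 8},
    {"slide": [0, 0, 0], "roll": 12},
    {"slide": [0, 0, 0], "roll": 15},
    {"slide": [0, 0, 0], "roll": 17}
  ]
}}

```text
time_s: 4.8
tcp_pos: [0.4387, 0.147, 0.0468]
tcp_rot: [[-0.753, 0.658, 0.001], [0.658, 0.753, 0.001], [0.0, 0.001, -1.0]]
contact_force: [-1.6, 6.4, 0.8]
width: 0.0136
gripper_force: 30.0
```

Run:
```python
from h import *
go(.438,.146,.045,212-74.5);s=arm.read_state();print(s['torque'],s['contact_force'])
```

```text
t 4.8 tcp [0.4387 0.147  0.0468] yaw 138.86 slide [-0.01 -0.12  0.18] roll 1.36 q6 -0.53 w 0.0136
[1.08224848 0.27353888 0.00459409] [-1.62277477  6.355983    0.7964842 ]
```

{"fn": "drive_tool", "kwargs": {
  "plan": [
    {"slide": [0, 0, 0], "roll": 2},
    {"slide": [0, 0, 0], "roll": 4},
    {"slide": [0, 0, 0], "roll": 5}
  ]
}}

```text
time_s: 5.1
tcp_pos: [0.4387, 0.147, 0.0468]
tcp_rot: [[-0.694, 0.72, 0.001], [0.72, 0.694, 0.001], [0.0, 0.001, -1.0]]
contact_force: [-1.9, 7.7, 1.6]
width: 0.0136
gripper_force: 30.7
```

Run:
```python
from h import *
go(.438,.146,.045,212-74.5);s=arm.read_state();print(s['torque'],s['contact_force'],s['effort'][5])
```

```text
t 5.1 tcp [0.4387 0.147  0.0468] yaw 133.98 slide [-0.02 -0.12  0.18] roll -3.52 q6 -0.45 w 0.0136
[1.23330921 0.25168723 0.7260805 ] [-1.88246405  7.67655083  1.64543755] 0.7001293078064919
```

{"fn": "drive_tool", "kwargs": {
  "plan": [
    {"slide": [0, 0, 0], "roll": 0},
    {"slide": [0, 0, 0], "roll": 0}
  ]
}}

```text
time_s: 5.3
tcp_pos: [0.4387, 0.147, 0.0468]
tcp_rot: [[-0.696, 0.719, 0.001], [0.719, 0.696, 0.001], [0.0, 0.001, -1.0]]
contact_force: [-1.0, 6.0, 0.3]
width: 0.0139
gripper_force: 30.7
```

{"fn": "drive_tool", "kwargs": {
  "plan": [
    {"slide": [0, 0, 0], "roll": 0},
    {"slide": [0, 0, 0], "roll": 0},
    {"slide": [0, 0, -1.5], "roll": 0},
    {"slide": [0, 0, -5], "roll": 0},
    {"slide": [0, 0, -10], "roll": 0}
  ],
  "jaw": 6
}}

```text
time_s: 5.8
tcp_pos: [0.4366, 0.1453, 0.1459]
tcp_rot: [[-0.694, 0.719, -0.005], [0.719, 0.694, -0.002], [0.002, -0.005, -1.0]]
contact_force: [0.3, 0.5, -0.2]
width: 0.0514
gripper_force: 0.0
```

Run:
```python
from h import *
go(.519,.3735,.24,195.5)
a=snap('scene','s2')
cv2.imwrite('pics/c2.png',cv2.resize(a[170:250,196:286],(675,600),interpolation=cv2.INTER_CUBIC)[:,:,::-1])
```

```text
t 5.8 tcp [0.4366 0.1453 0.1459] yaw 133.99 slide [10.71 21.73 -9.49] roll -61.51 q6 -0.45 w 0.0514
```

View pics/c2.png

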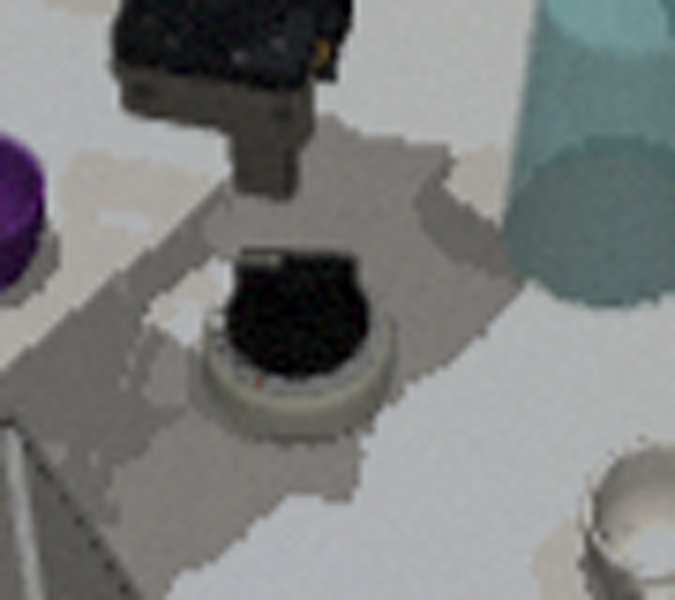

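The knob has turned, with its pointer at the left (255,258), and it is free of the fingers. While it runs back I'll move over the infuser.

{"fn": "drive_tool", "kwargs": {
  "plan": [
    {"slide": [0.5, 1, -2.5], "roll": -6},
    {"slide": [2, 4, -5], "roll": -13},
    {"slide": [3.5, 7, -7.5], "roll": -20},
    {"slide": [5, 10, -9.5], "roll": -26},
    {"slide": [6.5, 13, -9.5], "roll": -33}
  ]
}}

```text
time_s: 6.35
tcp_pos: [0.4886, 0.2851, 0.2448]
tcp_rot: [[-0.975, 0.221, 0.005], [0.221, 0.975, 0.002], [-0.004, 0.003, -1.0]]
contact_force: [0.6, -0.6, -0.7]
width: 0.0599
gripper_force: 0.0
```

{"fn": "drive_tool", "kwargs": {
  "plan": [
    {"slide": [0, 0, 0], "roll": 0},
    {"slide": [0, 0, 0], "roll": 0}
  ]
}}

```text
time_s: 6.55
tcp_pos: [0.4864, 0.283, 0.241]
tcp_rot: [[-0.974, 0.226, -0.001], [0.226, 0.974, -0.001], [0.001, -0.001, -1.0]]
contact_force: [-0.8, -0.9, 0.4]
width: 0.0604
gripper_force: 0.0
```

Run:
```python
from h import *
go(.519,.3735,.24,195.5)
```

```text
t 6.55 tcp [0.4864 0.283  0.241 ] yaw 166.96 slide [-1.14  9.56  0.08] roll -28.54 q6 -0.82 w 0.0604
```

{"fn": "drive_tool", "kwargs": {
  "plan": [
    {"slide": [-0.2, 2, 0], "roll": -6},
    {"slide": [-0.4, 4.5, 0], "roll": -12},
    {"slide": [-0.7, 7, 0], "roll": -18},
    {"slide": [-1, 9, 0], "roll": -24},
    {"slide": [-1.1, 9.6, 0], "roll": -28.5}
  ]
}}

```text
time_s: 7.05
tcp_pos: [0.5192, 0.3742, 0.2409]
tcp_rot: [[-0.963, -0.269, -0.001], [-0.269, 0.963, -0.001], [0.001, -0.0, -1.0]]
contact_force: [0.3, -0.9, -0.2]
width: 0.0602
gripper_force: 0.0
```

{"fn": "drive_tool", "kwargs": {
  "plan": [
    {"slide": [0, 0, 1], "roll": 0},
    {"slide": [0, 0, 3], "roll": 0},
    {"slide": [0, 0, 5], "roll": 0},
    {"slide": [0, 0, 5], "roll": 0}
  ]
}}

```text
time_s: 7.45
tcp_pos: [0.517, 0.3714, 0.188]
tcp_rot: [[-0.965, -0.263, -0.005], [-0.263, 0.965, -0.004], [0.006, -0.002, -1.0]]
contact_force: [-0.2, 0.8, 0.2]
width: 0.0601
gripper_force: 0.0
```

Run:
```python
from h import *
go(.519,.3735,.138,195.5)
a=snap('scene','s3')
cv2.imwrite('pics/c3.png',cv2.resize(a[80:230,170:370],(800,600),interpolation=cv2.INTER_CUBIC)[:,:,::-1])
```

```text
t 7.45 tcp [0.517  0.3714 0.188 ] yaw -164.73 slide [-0.28  0.16  5.  ] roll -0.23 q6 -1.22 w 0.0601
```

View pics/c3.png

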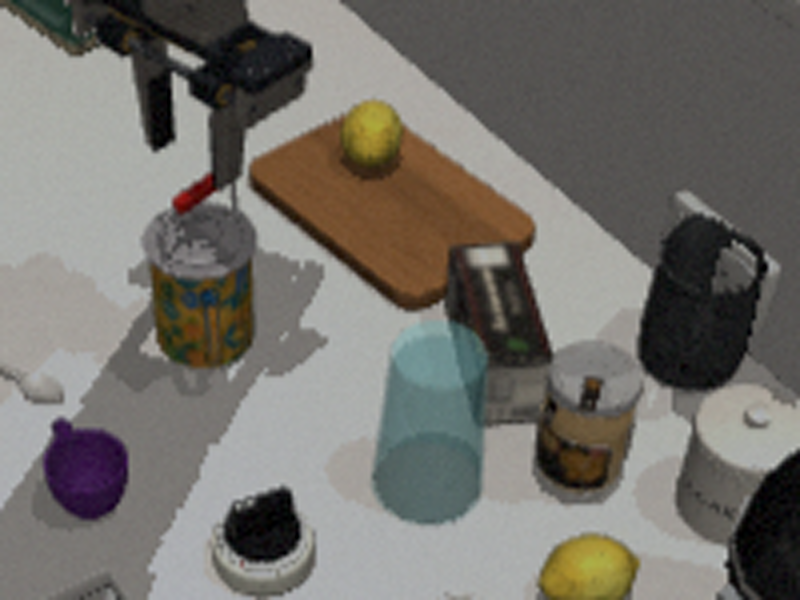

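The fingers straddle the red handle at (195,193), and the knob is running back at (265,525). I'll go down to the handle.

{"fn": "drive_tool", "kwargs": {
  "plan": [
    {"slide": [0, 0, 0], "roll": 0},
    {"slide": [0, 0, 2], "roll": 0},
    {"slide": [0, 0, 4], "roll": 0},
    {"slide": [0, 0, 5], "roll": 0},
    {"slide": [0, 0, 5], "roll": 0}
  ]
}}

```text
time_s: 8.0
tcp_pos: [0.5187, 0.3738, 0.141]
tcp_rot: [[-0.964, -0.267, -0.001], [-0.267, 0.964, -0.001], [0.001, -0.001, -1.0]]
contact_force: [0.5, 0.2, -0.6]
width: 0.06
gripper_force: 0.0
```

Run:
```python
from h import *
go(.519,.3735,.138,195.5)
```

```text
t 8.0 tcp [0.5187 0.3738 0.141 ] yaw -164.54 slide [-0.02 -0.03  0.3 ] roll -0.04 q6 -1.22 w 0.06
```

{"fn": "drive_tool", "kwargs": {
  "plan": [
    {"slide": [0, 0, 0], "roll": 0},
    {"slide": [0, 0, 0], "roll": 0},
    {"slide": [0, 0, 0], "roll": 0},
    {"slide": [0, 0, 0], "roll": 0},
    {"slide": [0, 0, 0], "roll": 0}
  ]
}}

```text
time_s: 8.5
tcp_pos: [0.5193, 0.3744, 0.1419]
tcp_rot: [[-0.964, -0.267, 0.0], [-0.267, 0.964, 0.0], [-0.0, 0.0, -1.0]]
contact_force: [-0.0, 0.2, -0.5]
width: 0.0601
gripper_force: 0.0
```

{"fn": "drive_tool", "kwargs": {
  "plan": [
    {"slide": [0, 0, 0], "roll": 0},
    {"slide": [0, 0, 0], "roll": 0},
    {"slide": [0, 0, 0], "roll": 0},
    {"slide": [0, 0, 0], "roll": 0},
    {"slide": [0, 0, 0], "roll": 0}
  ]
}}

```text
time_s: 9.0
tcp_pos: [0.5191, 0.3743, 0.1415]
tcp_rot: [[-0.964, -0.267, -0.0], [-0.267, 0.964, -0.0], [0.0, -0.0, -1.0]]
contact_force: [-0.7, 0.5, -0.3]
width: 0.0603
gripper_force: 0.0
```

{"fn": "drive_tool", "kwargs": {
  "plan": [
    {"slide": [0, 0, 0], "roll": 0},
    {"slide": [0, 0, 0], "roll": 0},
    {"slide": [0, 0, 0], "roll": 0},
    {"slide": [0, 0, 0], "roll": 0},
    {"slide": [0, 0, 0], "roll": 0}
  ]
}}

```text
time_s: 9.5
tcp_pos: [0.5191, 0.3743, 0.1416]
tcp_rot: [[-0.964, -0.267, -0.0], [-0.267, 0.964, 0.0], [0.0, 0.0, -1.0]]
contact_force: [1.7, 0.2, -0.1]
width: 0.0603
gripper_force: 0.0
```

{"fn": "drive_tool", "kwargs": {
  "plan": [
    {"slide": [0, 0, 0], "roll": 0},
    {"slide": [0, 0, 0], "roll": 0},
    {"slide": [0, 0, 0], "roll": 0},
    {"slide": [0, 0, 0], "roll": 0},
    {"slide": [0, 0, 0], "roll": 0}
  ]
}}

```text
time_s: 10.0
tcp_pos: [0.5191, 0.3743, 0.1416]
tcp_rot: [[-0.964, -0.267, 0.0], [-0.267, 0.964, -0.0], [0.0, -0.0, -1.0]]
contact_force: [-1.1, -0.7, -0.2]
width: 0.0601
gripper_force: 0.0
```

{"fn": "drive_tool", "kwargs": {
  "plan": [
    {"slide": [0, 0, 0], "roll": 0},
    {"slide": [0, 0, 0], "roll": 0},
    {"slide": [0, 0, 0], "roll": 0},
    {"slide": [0, 0, 0], "roll": 0},
    {"slide": [0, 0, 0], "roll": 0}
  ]
}}

```text
time_s: 10.5
tcp_pos: [0.5192, 0.3743, 0.1416]
tcp_rot: [[-0.964, -0.267, 0.0], [-0.267, 0.964, 0.0], [-0.0, -0.0, -1.0]]
contact_force: [-0.5, -0.1, -0.5]
width: 0.0603
gripper_force: 0.0
```

{"fn": "drive_tool", "kwargs": {
  "plan": [
    {"slide": [0, 0, 0], "roll": 0},
    {"slide": [0, 0, 0], "roll": 0},
    {"slide": [0, 0, 0], "roll": 0},
    {"slide": [0, 0, 0], "roll": 0},
    {"slide": [0, 0, 0], "roll": 0}
  ]
}}

```text
time_s: 11.0
tcp_pos: [0.5191, 0.3743, 0.1416]
tcp_rot: [[-0.964, -0.267, 0.0], [-0.267, 0.964, 0.0], [-0.0, 0.0, -1.0]]
contact_force: [-0.2, 0.7, 0.5]
width: 0.0596
gripper_force: 0.0
```

{"fn": "drive_tool", "kwargs": {
  "plan": [
    {"slide": [0, 0, 0], "roll": 0},
    {"slide": [0, 0, 0], "roll": 0},
    {"slide": [0, 0, 0], "roll": 0},
    {"slide": [0, 0, 0], "roll": 0},
    {"slide": [0, 0, 0], "roll": 0}
  ]
}}

```text
time_s: 11.5
tcp_pos: [0.5191, 0.3743, 0.1416]
tcp_rot: [[-0.964, -0.267, 0.0], [-0.267, 0.964, -0.0], [-0.0, -0.0, -1.0]]
contact_force: [0.2, 0.2, -0.2]
width: 0.0599
gripper_force: 0.0
```

{"fn": "drive_tool", "kwargs": {
  "plan": [
    {"slide": [0, 0, 0], "roll": 0},
    {"slide": [0, 0, 0], "roll": 0},
    {"slide": [0, 0, 0], "roll": 0},
    {"slide": [0, 0, 0], "roll": 0},
    {"slide": [0, 0, 0], "roll": 0}
  ]
}}

```text
time_s: 12.0
tcp_pos: [0.5191, 0.3743, 0.1416]
tcp_rot: [[-0.964, -0.267, -0.0], [-0.267, 0.964, -0.0], [0.0, -0.0, -1.0]]
contact_force: [-0.5, -0.5, 0.2]
width: 0.0602
gripper_force: 0.0
```

{"fn": "drive_tool", "kwargs": {
  "plan": [
    {"slide": [0, 0, 0], "roll": 0},
    {"slide": [0, 0, 0], "roll": 0},
    {"slide": [0, 0, 0], "roll": 0},
    {"slide": [0, 0, 0], "roll": 0},
    {"slide": [0, 0, 0], "roll": 0}
  ]
}}

```text
time_s: 12.5
tcp_pos: [0.5191, 0.3743, 0.1416]
tcp_rot: [[-0.964, -0.267, -0.0], [-0.267, 0.964, -0.0], [0.0, -0.0, -1.0]]
contact_force: [-0.4, 0.1, -0.3]
width: 0.0602
gripper_force: 0.0
```

Run:
```python
from h import *
go(.519,.3735,.138,195.5)
a=snap('scene','s4')
f=lambda u,v:cv2.resize(a[v:v+60,u:u+40],(400,600),interpolation=cv2.INTER_CUBIC)[:,:,::-1]
cv2.imwrite('pics/c4.png',np.hstack([f(198,110),f(214,185)]))
```

```text
t 12.5 tcp [0.5191 0.3743 0.1416] yaw -164.5 slide [ 0.03 -0.07  0.36] roll -0.0 q6 -1.22 w 0.0602
```

View pics/c4.png

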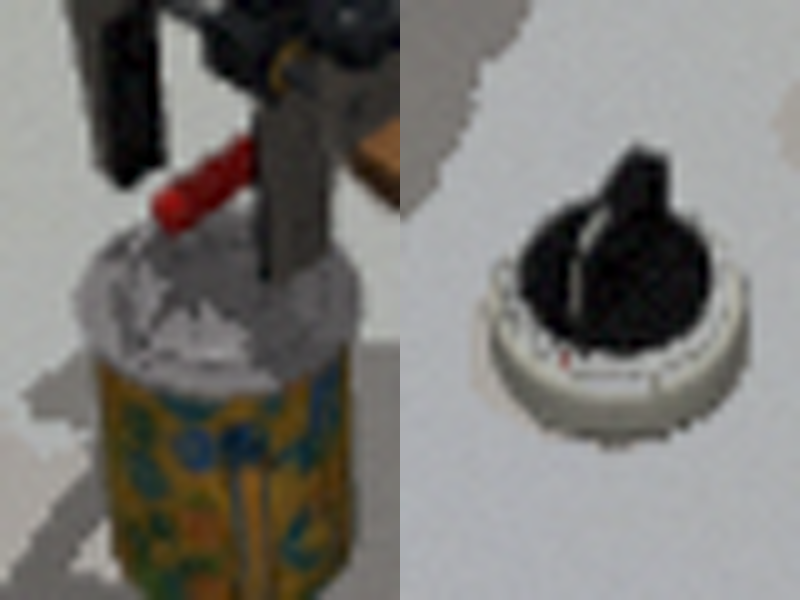

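The knob's pointer at (580,290) is nearly in line with the red zero mark at (566,358), as at the start. The fingers are on either side of the red sleeve at (210,190). I'll wait a bit longer, then grip.

{"fn": "drive_tool", "kwargs": {
  "plan": [
    {"slide": [0, -0.1, 0.4], "roll": 0},
    {"slide": [0, -0.1, 0.4], "roll": 0},
    {"slide": [0, -0.1, 0.4], "roll": 0},
    {"slide": [0, -0.1, 0.4], "roll": 0},
    {"slide": [0, -0.1, 0.4], "roll": 0}
  ]
}}

```text
time_s: 13.05
tcp_pos: [0.5194, 0.3734, 0.1376]
tcp_rot: [[-0.964, -0.267, 0.0], [-0.267, 0.964, 0.0], [-0.0, 0.0, -1.0]]
contact_force: [-0.0, 0.1, -0.3]
width: 0.06
gripper_force: 0.0
```

{"fn": "drive_tool", "kwargs": {
  "plan": [
    {"slide": [0, 0, 0], "roll": 0},
    {"slide": [0, 0, 0], "roll": 0},
    {"slide": [0, 0, 0], "roll": 0},
    {"slide": [0, 0, 0], "roll": 0},
    {"slide": [0, 0, 0], "roll": 0}
  ]
}}

```text
time_s: 13.55
tcp_pos: [0.5194, 0.3733, 0.1376]
tcp_rot: [[-0.964, -0.267, 0.0], [-0.267, 0.964, -0.0], [-0.0, -0.0, -1.0]]
contact_force: [0.3, 0.6, 0.5]
width: 0.0599
gripper_force: 0.0
```

{"fn": "drive_tool", "kwargs": {
  "plan": [
    {"slide": [0, 0, 0], "roll": 0},
    {"slide": [0, 0, 0], "roll": 0},
    {"slide": [0, 0, 0], "roll": 0},
    {"slide": [0, 0, 0], "roll": 0},
    {"slide": [0, 0, 0], "roll": 0}
  ]
}}

```text
time_s: 14.05
tcp_pos: [0.5194, 0.3733, 0.1376]
tcp_rot: [[-0.964, -0.267, -0.0], [-0.267, 0.964, -0.0], [0.0, -0.0, -1.0]]
contact_force: [0.4, -0.3, -0.2]
width: 0.0599
gripper_force: 0.0
```

{"fn": "drive_tool", "kwargs": {
  "plan": [
    {"slide": [0, 0, 0], "roll": 0},
    {"slide": [0, 0, 0], "roll": 0},
    {"slide": [0, 0, 0], "roll": 0},
    {"slide": [0, 0, 0], "roll": 0},
    {"slide": [0, 0, 0], "roll": 0}
  ]
}}

```text
time_s: 14.55
tcp_pos: [0.5194, 0.3733, 0.1376]
tcp_rot: [[-0.964, -0.267, -0.0], [-0.267, 0.964, 0.0], [-0.0, 0.0, -1.0]]
contact_force: [-0.5, 0.6, 0.1]
width: 0.0596
gripper_force: 0.0
```

{"fn": "drive_tool", "kwargs": {
  "plan": [
    {"slide": [0, 0, 0], "roll": 0},
    {"slide": [0, 0, 0], "roll": 0},
    {"slide": [0, 0, 0], "roll": 0},
    {"slide": [0, 0, 0], "roll": 0},
    {"slide": [0, 0, 0], "roll": 0}
  ],
  "jaw": 0.4,
  "squeeze": 20
}}

```text
time_s: 15.05
tcp_pos: [0.5194, 0.3733, 0.1376]
tcp_rot: [[-0.964, -0.267, 0.0], [-0.267, 0.964, 0.0], [-0.0, 0.0, -1.0]]
contact_force: [-0.4, -0.5, -0.5]
width: 0.0222
gripper_force: 0.0
```

{"fn": "drive_tool", "kwargs": {
  "plan": [
    {"slide": [0, 0, 0], "roll": 0},
    {"slide": [0, 0, 0], "roll": 0},
    {"slide": [0, 0, 0], "roll": 0},
    {"slide": [0, 0, 0], "roll": 0}
  ]
}}

```text
time_s: 15.45
tcp_pos: [0.5194, 0.3733, 0.1376]
tcp_rot: [[-0.964, -0.267, 0.0], [-0.267, 0.964, 0.0], [-0.0, -0.0, -1.0]]
contact_force: [-0.6, -0.3, -0.2]
width: 0.0117
gripper_force: 19.9
```

Gripped at 12 mm. I'll lift straight up, slowly at first.

{"fn": "drive_tool", "kwargs": {
  "plan": [
    {"slide": [0, 0, -1], "roll": 0},
    {"slide": [0, 0, -2], "roll": 0},
    {"slide": [0, 0, -3], "roll": 0},
    {"slide": [0, 0, -4], "roll": 0},
    {"slide": [0, 0, -5], "roll": 0}
  ]
}}

```text
time_s: 15.95
tcp_pos: [0.5195, 0.3734, 0.1889]
tcp_rot: [[-0.964, -0.267, 0.001], [-0.267, 0.964, 0.0], [-0.001, 0.0, -1.0]]
contact_force: [0.0, 0.9, -1.1]
width: 0.0116
gripper_force: 19.9
```

{"fn": "drive_tool", "kwargs": {
  "plan": [
    {"slide": [0, 0, -2], "roll": 0},
    {"slide": [0, 0, -4], "roll": 0},
    {"slide": [0, 0, -6], "roll": 0},
    {"slide": [0, 0, -8], "roll": 0},
    {"slide": [0, 0, -9.5], "roll": 0}
  ]
}}

```text
time_s: 16.45
tcp_pos: [0.5196, 0.3735, 0.2847]
tcp_rot: [[-0.964, -0.267, 0.001], [-0.267, 0.964, 0.001], [-0.001, 0.001, -1.0]]
contact_force: [0.5, -0.3, -1.4]
width: 0.012
gripper_force: 19.9
```

{"fn": "drive_tool", "kwargs": {
  "plan": [
    {"slide": [0, 0, 0], "roll": 0},
    {"slide": [0, 0, 0], "roll": 0}
  ]
}}

```text
time_s: 16.65
tcp_pos: [0.5193, 0.3732, 0.2824]
tcp_rot: [[-0.964, -0.267, 0.0], [-0.267, 0.964, 0.0], [-0.0, 0.0, -1.0]]
contact_force: [-0.8, 0.1, -0.9]
width: 0.0121
gripper_force: 19.9
```

Run:
```python
from h import *
go(.500,-.011,.28,195.5)
a=snap('scene','s5')
cv2.imwrite('pics/c5.png',cv2.resize(a[50:200,140:340],(800,600),interpolation=cv2.INTER_CUBIC)[:,:,::-1])
```

```text
t 16.65 tcp [0.5193 0.3732 0.2824] yaw -164.5 slide [ 12.13 -36.51   0.24] roll 0.0 q6 -1.22 w 0.0121
```

View pics/c5.png

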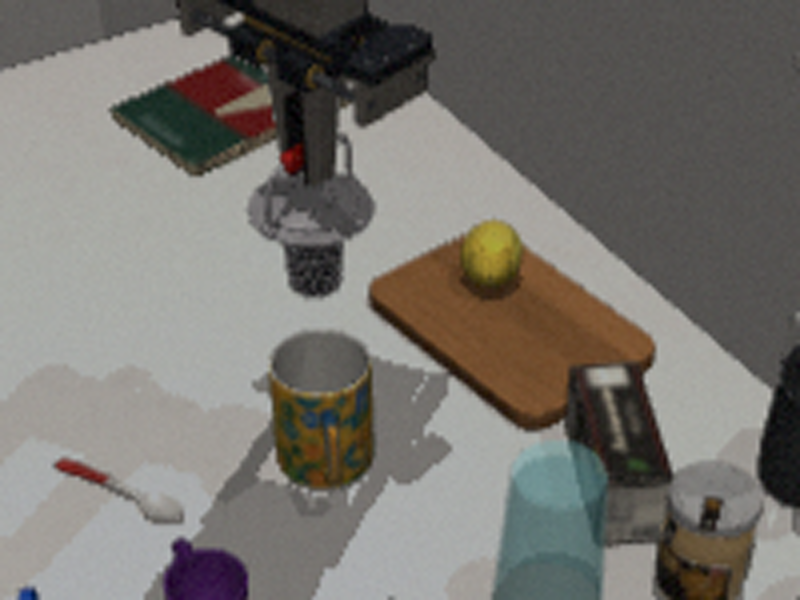

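The infuser hangs upright at (310,230), clear of the mug, which still stands at (322,410). I'll carry it high to the cup.

{"fn": "drive_tool", "kwargs": {
  "plan": [
    {"slide": [0.4, -1.2, 0], "roll": 0},
    {"slide": [1.2, -3.6, 0], "roll": 0},
    {"slide": [2.1, -6.4, 0], "roll": 0},
    {"slide": [3, -9.2, 0], "roll": 0},
    {"slide": [4, -12, 0], "roll": 0}
  ]
}}

```text
time_s: 17.2
tcp_pos: [0.5121, 0.2449, 0.2815]
tcp_rot: [[-0.964, -0.267, -0.001], [-0.267, 0.964, -0.001], [0.002, -0.001, -1.0]]
contact_force: [-0.7, -0.5, -1.4]
width: 0.0117
gripper_force: 19.9
```

{"fn": "drive_tool", "kwargs": {
  "plan": [
    {"slide": [0.9, -2.8, 0], "roll": 0},
    {"slide": [1.8, -5.6, 0], "roll": 0},
    {"slide": [2.7, -8.4, 0], "roll": 0},
    {"slide": [3.6, -11.2, 0], "roll": 0},
    {"slide": [4.5, -13.8, 0], "roll": 0}
  ]
}}

```text
time_s: 17.7
tcp_pos: [0.5054, 0.0999, 0.2817]
tcp_rot: [[-0.964, -0.267, -0.001], [-0.267, 0.964, -0.001], [0.002, -0.0, -1.0]]
contact_force: [0.0, 0.3, -1.2]
width: 0.0118
gripper_force: 19.9
```

{"fn": "drive_tool", "kwargs": {
  "plan": [
    {"slide": [0.9, -2.6, 0], "roll": 0},
    {"slide": [1.8, -5.2, 0], "roll": 0},
    {"slide": [2.7, -7.8, 0], "roll": 0},
    {"slide": [3.3, -9.6, 0], "roll": 0},
    {"slide": [3.6, -10.7, 0], "roll": 0}
  ]
}}

```text
time_s: 18.2
tcp_pos: [0.4993, -0.0126, 0.2818]
tcp_rot: [[-0.964, -0.266, -0.001], [-0.266, 0.964, -0.0], [0.001, 0.0, -1.0]]
contact_force: [0.1, -0.1, -1.3]
width: 0.0116
gripper_force: 19.9
```

{"fn": "drive_tool", "kwargs": {
  "plan": [
    {"slide": [0, 0, 0], "roll": 0},
    {"slide": [0, 0, 0], "roll": 0},
    {"slide": [0, 0, 0], "roll": 0}
  ]
}}

```text
time_s: 18.5
tcp_pos: [0.5003, -0.0101, 0.2824]
tcp_rot: [[-0.963, -0.268, -0.0], [-0.268, 0.963, 0.0], [0.0, 0.0, -1.0]]
contact_force: [0.2, 0.4, -1.4]
width: 0.0115
gripper_force: 19.9
```

Run:
```python
from h import *
go(.500,-.011,.19,195.5)
a=snap('scene','s6')
cv2.imwrite('pics/c6.png',cv2.resize(a[145:265,220:380],(800,600),interpolation=cv2.INTER_CUBIC)[:,:,::-1])
```

```text
t 18.5 tcp [ 0.5003 -0.0101  0.2824] yaw -164.47 slide [ 0.05 -0.09  9.24] roll 0.03 q6 -1.87 w 0.0115
```

View pics/c6.png

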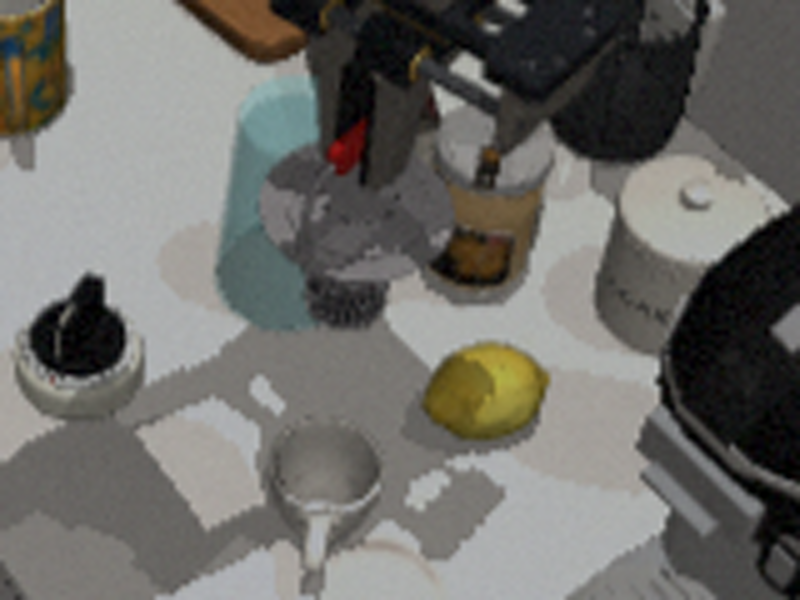

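The infuser hangs at (357,230), left of and above the cup mouth at (326,470); honey jar, glass and lemon are undisturbed. The flange looks slightly inclined, so I'll compare it with a projected upright model numerically.

Run:
```python
from h import *
a=cv2.imread('pics/s6.png')
p=arm.read_state()['tcp_pos']
th=np.linspace(0,2*np.pi,73)
def circ(c,r,tilt=(0,0),h=0):
    o=np.c_[r*np.cos(th),r*np.sin(th),0*th+h]
    R=cv2.Rodrigues(np.array([tilt[0],tilt[1],0.]))[0]
    return np.array([proj('scene',np.array(c)+R@x) for x in o])
H=p+[0,0,.019]
for tl in [(0,0),(.06,0),(-.06,0),(0,.06),(0,-.06)]:
    f=circ(H,.046,tl,-.047);b=circ(H,.019,tl,-.115)
    L,Rr=f[f[:,0].argmin()],f[f[:,0].argmax()]
    print(tl,'flange L',L.round(1),'R',Rr.round(1),'top',f[f[:,1].argmin()].round(1),'foot x',b[:,0].min().round(1),b[:,0].max().round(1),'bottom',b[b[:,1].argmax()].round(1))
conv=lambda x,y:(220+(x+.5)/5-.5,145+(y+.5)/5-.5)
print('obs L',conv(260,200),'R',conv(457,218))
g=cv2.cvtColor(a,cv2.COLOR_BGR2GRAY)
print(g[196:214,276:302])
```

```text
(0, 0) flange L [270.9 185.2] R [310.4 188. ] top [288.5 172. ] foot x 280.5 296.0 bottom [289.1 210.7]
(0.06, 0) flange L [270.3 184. ] R [309.5 187.7] top [287.9 170.6] foot x 278.9 294.2 bottom [287.4 209.1]
(-0.06, 0) flange L [271.6 186.4] R [311.2 188.2] top [290.7 173.4] foot x 282.1 297.7 bottom [290.1 212.3]
(0, 0.06) flange L [270. 185.] R [309.3 189.1] top [287.5 172.8] foot x 278.3 293.7 bottom [286.8 211.7]
(0, -0.06) flange L [271.9 185.4] R [311.4 186.9] top [291.1 171.1] foot x 282.8 298.2 bottom [290.7 209.7]
obs L (271.6, 184.6) R (311.0, 188.2)
[[ 93  75  64  69  72  70  68  85  86  86  79  83  82  71  71  74  69 101
   84  92 102 111 111 113 111 111]
 [101  91  81  75  66  64  74  73  75  85  82  85  83  69  70 103 109 110
  105 112 117 117 119 119 119 118]
 [ 99 100  97  96  63  70  74  71  71  74  86  74  73 107 111 114 116 119
  117 116 115 119 119 120 116 122]
 [ 99  99 100  99  76  72  63  72  72 104 111 106 109 118 116 116 118 118
  113 114 119 120 116 119 114 110]
 [ 99 101 100 101  94  75  53  56  63  67  77 103 122 120 120 119 118 114
  117 113 115 120 11
[... 732 characters left out ...]
30  49  44
   41  62 107 173 175 174 173 175]
 [ 97  98 100 101  96  99  72  58  47  49  60  32  54  21  50  38  41  53
   54  81 117 170 177 174 177 173]
 [ 98  99 100 102  99  99  94  78  86  64  44  35  52  37  58  47  69  54
   86 111 118 136 172 175 173 174]
 [ 95  92  89 114 108 109 113  93 112 100  73  75  69  72  76  69  88  80
  111 118 117 117 173 176 174 175]
 [114 110 111 106 115 118 118 114 117 112 112 110 108 113 110 106 110 112
  119 120 121 119 135 171 176 176]
 [117 119 119 118 117 120 120 119 121 116 118 118 120 119 119 119 116 115
  119 118 119 118 115 134 172 175]
 [117 119 120 118 120 119 119 118 117 120 119 119 123 120 117 118 119 119
  118 121 118 118 114 120 132 170]]
```

The model matches to within half a pixel, so the infuser is upright and centred under the tool. I'll lower it about 11.6 cm.

{"fn": "drive_tool", "kwargs": {
  "plan": [
    {"slide": [0, 0, 1], "roll": 0},
    {"slide": [0, 0, 3], "roll": 0},
    {"slide": [0, 0, 5], "roll": 0},
    {"slide": [0, 0, 7], "roll": 0},
    {"slide": [0, 0, 8.5], "roll": 0}
  ]
}}

```text
time_s: 19.05
tcp_pos: [0.4996, -0.0102, 0.1957]
tcp_rot: [[-0.963, -0.268, -0.002], [-0.268, 0.963, 0.0], [0.001, 0.001, -1.0]]
contact_force: [0.3, -0.3, -2.3]
width: 0.0117
gripper_force: 19.9
```

{"fn": "drive_tool", "kwargs": {
  "plan": [
    {"slide": [0, 0, 1], "roll": 0},
    {"slide": [0, 0, 2], "roll": 0},
    {"slide": [0, 0, 2.7], "roll": 0},
    {"slide": [0, 0, 3], "roll": 0},
    {"slide": [0, 0, 3], "roll": 0}
  ]
}}

```text
time_s: 19.55
tcp_pos: [0.5003, -0.0107, 0.1674]
tcp_rot: [[-0.964, -0.267, -0.0], [-0.267, 0.964, 0.0], [0.0, 0.0, -1.0]]
contact_force: [-0.5, -0.8, -1.7]
width: 0.012
gripper_force: 19.9
```

{"fn": "drive_tool", "kwargs": {
  "plan": [
    {"slide": [0, 0, 0], "roll": 0},
    {"slide": [0, 0, 0], "roll": 0},
    {"slide": [0, 0, 0], "roll": 0},
    {"slide": [0, 0, 0], "roll": 0},
    {"slide": [0, 0, 0], "roll": 0}
  ]
}}

```text
time_s: 20.05
tcp_pos: [0.5004, -0.0107, 0.1677]
tcp_rot: [[-0.964, -0.267, 0.0], [-0.267, 0.964, -0.0], [-0.0, -0.0, -1.0]]
contact_force: [0.0, 0.2, -1.1]
width: 0.0117
gripper_force: 19.9
```

Run:
```python
from h import *
go(.500,-.010,.166,195.5)
p=arm.read_state()['tcp_pos']
a=snap('scene','s7')
u,v=245,170;k=8
def big(im): return cv2.resize(im[v:v+75,u:u+50],(400,600),interpolation=cv2.INTER_CUBIC)[:,:,::-1].copy()
th=np.linspace(0,2*np.pi,60)
def draw(im,c,r,col):
    q=np.array([proj('scene',np.array(c)+[r*np.cos(t),r*np.sin(t),0]) for t in th])
    q=((q-[u,v]+.5)*k-.5).round().astype(int); cv2.polylines(im,[q],True,col,1)
A=big(a);B=big(cv2.imread('pics/s0.png')[:,:,::-1])
draw(A,[p[0],p[1],p[2]-.096],.019,(0,255,0));draw(A,[p[0],p[1],p[2]-.028],.046,(0,255,255))
for im in(A,B): draw(im,[.5003,-.0095,.05],.032,(0,0,255))
cv2.imwrite('pics/c7.png',np.hstack([A,B]))
```

```text
t 20.05 tcp [ 0.5004 -0.0107  0.1677] yaw -164.5 slide [0.02 0.08 0.17] roll 0.0 q6 -1.87 w 0.0117
```

View pics/c7.png

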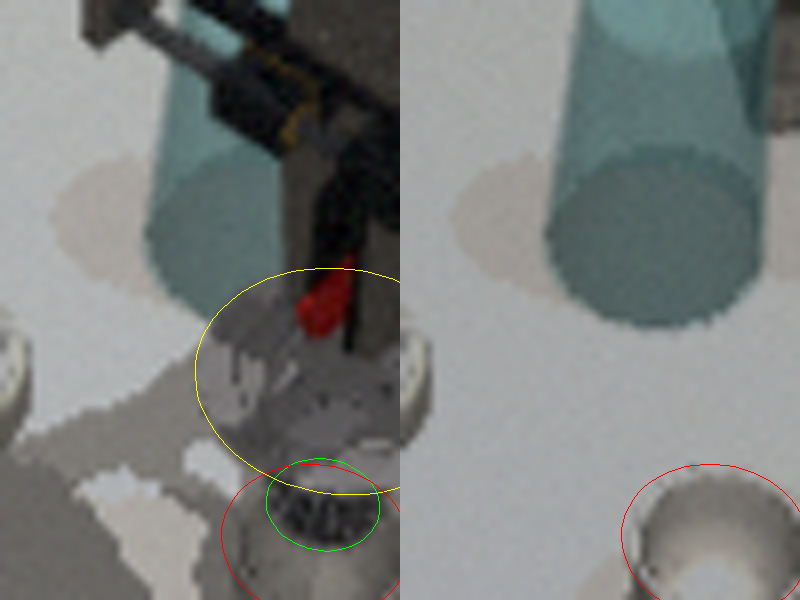

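The overlay shows the foot at about (322,500), inside the cup's ring. The foot and cup are both offset about 1 px from the model, the same way sideways. The remaining correction is about 1 mm towards -y.

{"fn": "drive_tool", "kwargs": {
  "plan": [
    {"slide": [0, -0.1, 0.1], "roll": 0},
    {"slide": [0, -0.1, 0.1], "roll": 0},
    {"slide": [0, -0.1, 0.1], "roll": 0},
    {"slide": [0, -0.1, 0.1], "roll": 0},
    {"slide": [0, -0.1, 0.1], "roll": 0}
  ]
}}

```text
time_s: 20.6
tcp_pos: [0.5006, -0.0117, 0.1666]
tcp_rot: [[-0.964, -0.267, -0.0], [-0.267, 0.964, 0.0], [0.0, 0.0, -1.0]]
contact_force: [0.4, -0.4, -1.3]
width: 0.012
gripper_force: 19.9
```

{"fn": "drive_tool", "kwargs": {
  "plan": [
    {"slide": [0, 0, 0], "roll": 0},
    {"slide": [0, 0, 0], "roll": 0},
    {"slide": [0, 0, 0], "roll": 0},
    {"slide": [0, 0, 0], "roll": 0},
    {"slide": [0, 0, 0], "roll": 0}
  ]
}}

```text
time_s: 21.1
tcp_pos: [0.5006, -0.0117, 0.1666]
tcp_rot: [[-0.964, -0.267, -0.0], [-0.267, 0.964, -0.0], [0.0, -0.0, -1.0]]
contact_force: [0.6, 0.0, -2.3]
width: 0.012
gripper_force: 19.9
```

Run:
```python
from h import *
go(.500,-.0115,.166,195.5)
print(job.close_job())
```

```text
t 21.1 tcp [ 0.5006 -0.0117  0.1666] yaw -164.5 slide [0.05 0.04 0.06] roll -0.0 q6 -1.87 w 0.012
the job is handed in; nothing more can be done
None
```

I handed the job in at 21.1 s: the timer knob was turned to its stop and ran back to zero untouched, and the infuser is held upright and still about 2 cm above the white cup's rim, centred within an estimated 3 mm; the hand-in returned no verdict.

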